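# Lay the kebab skewers across the loaf tin for roasting

## Task

Take the two kebab skewers out of the deep steel pan and lay them across the loaf tin for roasting: each blade level and straight across, borne by both long rims, with all its food hanging down between the walls, and a gap of about two fingers between one skewer's food and the other's. Set them down, do not drop them, and do not shove the pan, the tin, the mug or the two seasoning pots about.

Things in the scene. Friction and masses are not known exactly. Their poses are not given: they have to be found in the camera images.
- skewer_a: kebab skewer, ~0.1 kg, one of two alike. Origin: blade axis, mid-food; +y runs to the handle, z = upper face of the flat blade (9 mm wide, 3 thick). Along y in mm: tip -85, food -50 to +50 (30 across), bare blade to +105, flat-sided wooden handle +105 to +195; balances at +22. Starts tip-down in the pan, blade leaning on its left rim, handle up and out to the left at 37 deg; near one.
- skewer_a_grip (a point): middle of that skewer's wooden handle (12 mm wide along the skewer's x, 16 tall along its z, 90 long), on its axis, 145 mm from the skewer's origin towards +y; axes as the skewer's.
- skewer_b: kebab skewer, ~0.1 kg, one of two alike. Origin: blade axis, mid-food; +y runs to the handle, z = upper face of the flat blade (9 mm wide, 3 thick). Along y in mm: tip -85, food -50 to +50 (30 across), bare blade to +105, flat-sided wooden handle +105 to +195; balances at +22. Starts tip-down in the pan, blade leaning on its left rim, handle up and out to the left at 37 deg; far one.
- skewer_b_grip (a point): middle of that skewer's wooden handle (12 mm wide along the skewer's x, 16 tall along its z, 90 long), on its axis, 145 mm from the skewer's origin towards +y; axes as the skewer's.
- food_pan: deep rectangular stainless food pan with a flat flange, 176 (own x) x 162 (own y) x 100 mm tall, open top 149 x 135, floor 3.5 thick, 0.9 kg, loose. Origin at the centre of its underside, z up. The skewers lean in it side by side, 60 to 86 mm apart along its x, handles out over its +y rim. Stands on the left of the tin.
- loaf_tin: dark steel loaf tin, 69.5 mm tall, 0.7 kg, loose; 236 (own x, long) x 128 mm (own y) between the centres of its rolled rim, 6 mm thick; 122 mm clear between the long rims; a flat grip at each short end. Origin at the centre of its underside, z up. A skewer laid right lies along its y, origin over its long middle line, 71 mm above the worktop.
- tin_mouth (a point): centre of the loaf tin's mouth, at the height of the top of its rim (69.5 mm above the worktop); axes as the tin's.
- salt_shaker: small salt shaker, 44 mm across, 90 mm tall, origin at the centre of its underside; bystander at the back.
- spice_jar: glass spice jar with a dark cap, 44 mm across, 105 mm tall, origin at the centre of its underside; bystander at the back.
- mug: white mug, 86 x 120 x 101 mm with its handle, origin at the centre of its underside; bystander at the back right.

How it is judged (in metres and radians):
On the way:
1. one of the skewers lies level across the tin, on both long rims (((y of skewer_a in the frame of tin_mouth between -0.015 and 0.015 m and x of skewer_a in the frame of tin_mouth between -0.092 and 0.092 m and z of skewer_a in the frame of tin_mouth between -0.005 and 0.007 m and angle between the y axis of skewer_a and the y axis of loaf_tin, either way round below 0.26 rad and angle between skewer_a's own y axis and vertical between 1.5 and 1.64 rad and angle between skewer_a's own z axis and vertical below 0.1 rad) or (y of skewer_b in the frame of tin_mouth between -0.015 and 0.015 m and x of skewer_b in the frame of tin_mouth between -0.092 and 0.092 m and z of skewer_b in the frame of tin_mouth between -0.005 and 0.007 m and angle between the y axis of skewer_b and the y axis of loaf_tin, either way round below 0.26 rad and angle between skewer_b's own y axis and vertical between 1.5 and 1.64 rad and angle between skewer_b's own z axis and vertical below 0.1 rad))), for 0.2 s.
At the end, for the whole second after the job is handed in: Both skewers rest, released and still, across the tin: origin within -5/+7 mm of rim height, level within 4 deg, roll under 6 deg, within 15 deg of straight across, food middle within 15 mm of the tin's long middle line and 92 mm of its centre lengthwise, food middles 45 mm or more apart (y of skewer_a in the frame of tin_mouth between -0.015 and 0.015 m and x of skewer_a in the frame of tin_mouth between -0.092 and 0.092 m and z of skewer_a in the frame of tin_mouth between -0.005 and 0.007 m and angle between the y axis of each of skewer_a, skewer_b and the y axis of loaf_tin, either way round below 0.26 rad and angle between skewer_a's own y axis and vertical between 1.5 and 1.64 rad and angle between each of skewer_a, skewer_b's own z axis and vertical below 0.1 rad and y of skewer_b in the frame of tin_mouth between -0.015 and 0.015 m and x of skewer_b in the frame of tin_mouth between -0.092 and 0.092 m and z of skewer_b in the frame of tin_mouth between -0.005 and 0.007 m and angle between skewer_b's own y axis and vertical between 1.5 and 1.64 rad and horizontal distance between skewer_a and skewer_b above 0.045 m and linear speed of each of skewer_a, skewer_b below 0.02 m/s and angular speed of each of skewer_a, skewer_b below 0.2 rad/s and contact force between the fingers and skewer_a below 0.05 N and contact force between the fingers and skewer_b below 0.05 N); the robot touches nothing.
It fails at once if a skewer is dropped (moves faster than 0.5 m/s while the fingers do not hold it) ((linear speed of skewer_a above 0.5 m/s and contact force between the fingers and skewer_a below 0.05 N) or (linear speed of skewer_b above 0.5 m/s and contact force between the fingers and skewer_b below 0.05 N)).
It fails at once if the pan or the tin is shoved more than 40 mm (distance of any of food_pan, loaf_tin from where it was at the start of the episode above 0.04 m).
It fails at once if the mug, the salt shaker or the spice jar is moved more than 30 mm (distance of any of mug, salt_shaker, spice_jar from where it was at the start of the episode above 0.03 m).
It also fails if it takes over 58 s, if anything falls off the work surface, if the arm or the gripper's body presses on something with over 40 N, if the wrist force passes 120 N, or if a joint passes its speed limit or range.

## Robot

A 6-joint arm with a two-finger parallel gripper is mounted at the origin on a cart in front of the work surface, level with it; the furniture and walls round the work are solid. World frame = base frame: x ahead of the robot, y to its left, z up, the work surface at z = 0. Lengths are in mm, angles in degrees, forces in N, time in s.
With the tool pointing down it reaches from about 350 to 850 mm from the base axis. Payload 8.1 kg.
Tool frame: the origin (TCP) lies at the very end of the fingers, on their centre line; the grasp point (between the pads) lies r.tcp_to_grasp behind it (r.tcp_to_grasp is the distance from the TCP to the grasp point, in mm); z points along the fingers, y is the line along which they close (so a half turn about z gives the same grasp; the last joint's range is limited). The gripper opens to 85 mm and grips with 20 to 120 N. Pads are 22 mm wide; open, the fingers measure 114 mm over their backs; the gripper's body (76 mm by 85 mm) begins 54 mm behind the grasp point. The pads swing forward as they close: fully open they stand 13 mm farther back than shut.
Start: joints at [69.076, 7.471, 85.268, -0, 87.261, -4.893], TCP at [165.676, 576.677, 231.292] pointing down, gripper open.
Joint ranges: [-169.43, 169.43], [-51.17, 129.36], [1.28, 143.12], [-76.62, 256.62], [0, 156.53], [-152.29, 152.29]. Speed limits (degrees/s): [136.94, 136.94, 159.86, 180, 180, 180].

## Interface

Orientations are given as [roll, pitch, yaw] about the fixed x, y, z axes, in that order (R = Rz(yaw) Ry(pitch) Rx(roll)).
In Python, from bench import sense, viewer, order, r gives the robot as it stands.
- The arm moves only by the tool carry_out, never from a script. Its argument "increments" is one flat list of numbers, 7 for each row, row after row: the shift along the tool's x, y, z as a fraction of full scale, then the turn, a rotation vector about the tool's x, y, z as a fraction of full scale, then the opening, from -1 (shut) to 1 (fully open). A call has exactly 10 rows; each row is the pose to reach, as a shift and turn from the pose commanded when the call began, along the tool's axes at that moment, turning the shorter way round; what a row does not reach only later rows make up. Full scale, the value 1, is 400 mm for a shift and 2 pi rad for a turn. A row lasts 1/8 s, in which the tool goes at most 62.5 mm and 10.7 degrees, less where a joint would pass 70% of its speed; a pose out of reach is approached as far as the arm can. A call with a number of a shift or a turn outside -1 to 1 is refused whole. A call with a gripper value outside its range is refused whole. The fingers move at their own pace and stop on an object; "force" is the grip in N (left out, the last holds). Time passes only in rows, so rows that repeat a pose let the fingers close, or fill a call up. It gives the time, the measured TCP pose, the force, the opening and the grip force at its end, in the units of the state.
- sense(): the state, without advancing time (a new reading comes with each control period).
- viewer.snapshot(name): name is "scene" or "side" or "wrist"; returns the picture (420x560x3 uint8, red, green, blue); there is no depth.
- viewer.get_calibration(name): a dict with "fx", "fy", "cx", "cy" (pixels), "k1" (the pictures are not rectified: a ray, as slopes to the right and down, at radius r is drawn at 1 + k1 r^2 times it, then the intrinsics apply), "R" (3x3) and "t" (3): a world point X has camera coordinates R X + t. Camera axes: x right, y down, z forward; pixel columns grow to the right and rows downward; lengths in mm; the calibration is good to about 2 mm. A picture is of the moment at which its call begins: read the wrist's pose just before it. get_calibration takes no time and is no camera call; for the wrist camera it gives the pose at the moment of the call.
- order.hand_in(): hands the job in; it is judged then, once.
The state is a dict: "time": time; "joint_pos": joint angles; "qd": joint speeds; "joint_efforts": joint torques, N m; "tool_pos": TCP position; "tcp_rot": TCP orientation; "ft_force": force on the tool from outside, world axes, zero at the start; "wrist_torque": the same for the moment, N m; "finger_gap": finger opening in mm; "grip_force": force on a finger pad.
Only numpy, scipy, OpenCV 4.12 (cv2) and the standard library are available. Lean on these libraries where they do the work, as an engineer would, in place of code of your own. Each camera call takes 0.05 s, during which the arm holds its last target. There are 200 camera calls.

## Working session

There is one attempt and no reset: what is moved stays moved. The work goes in short steps, Python scripts to look and compute and a tool call to move; the robot and the scene stay as the last step left them, time stands still between calls to the robot, and variables do not carry over. Pictures are saved under pics/ and viewed, at most 10 in all, crops included, and the job is handed in when it is done.

Besides the shell and the picture viewer there is one more tool, called after "Call:" by a JSON object that holds its "api" and its "payload", one argument or row to a line. carry_out: Moves the arm, as the interface text tells. Its arguments: {"type":"object","properties":{"increments":{"type":"array"},"force":{"type":"number"}},"required":["increments"]}

```bash
ls; mkdir -p pics; python3 - <<'E'
from bench import sense, viewer, order, r
import cv2,numpy as np
print(sense(), r.tcp_to_grasp)
ims=[]
for n in ["scene","side","wrist"]:
    im=viewer.snapshot(n); cv2.imwrite(f"pics/{n}0.png",im[:,:,::-1]); c=viewer.get_calibration(n); print(n,c)
E
```

```text
pics
{'time': 0.0, 'joint_pos': array([ 6.90752438e+01,  7.51397001e+00,  8.53291667e+01,  6.58701097e-04,
        8.72622835e+01, -4.89247343e+00]), 'qd': array([-0.06743636,  0.14513792, -0.09148502, -0.0578071 , -0.00777359,
        0.05661807]), 'joint_efforts': array([-3.58846082e-04, -5.69379795e+01, -5.00570190e+01, -2.18580117e-04,
        1.45473343e-02, -1.22093088e-06]), 'tool_pos': array([165.47860614, 576.15666708, 230.2573829 ]), 'tcp_rot': array([-1.79895020e+02, -9.64636487e-03,  1.63967676e+02]), 'ft_force': array([-0.05346145, -1.20019519, -1.07840847]), 'wrist_torque': array([-0.02225632, -0.00776774,  0.00674389]), 'grip_force': 0.0, 'finger_gap': 85.28335328145025} 18.700000000000003
scene {'fx': 533.9696566640558, 'fy': 533.9696566640558, 'cx': 280.3471763197842, 'cy': 206.74154712308965, 'k1': 0.02620541597305898, 'R': array([[-0.58873233, -0.80824054,  0.01189441],
       [-0.35551892,  0.24569309, -0.90179887],
       [ 0.72594803, -0.53514684, -0.43199227]]), 't': array([343.78236692, 290.00057227, 954.94905343])}
side {'fx': 469.7524613538184, 'fy': 469.7524613538184, 'cx': 283.34180529928113, 'cy': 217.80994569570387, 'k1': -0.09975220584109504, 'R': array([[ 0.18202321, -0.98313391,  0.01775592],
       [-0.63167241, -0.13075214, -0.76412947],
       [ 0.75356321,  0.12787338, -0.64481849]]), 't': array([-77.00970792, 446.82084515, 891.10391364])}
wrist {'fx': 359.43327775713385, 'fy': 359.43327775713385, 'cx': 274.52755408947684, 'cy': 216.46958492746973, 'k1': -0.06331802575807556, 'R': array([[ 0.27645825,  0.96102494, -0.00137482],
       [ 0.92743071, -0.2664187 ,  0.26247543],
       [ 0.25187916, -0.07383855, -0.9649377 ]]), 't': array([-599.88223869,  -33.7454492 ,  378.30686452])}
```

View pics/scene0.png

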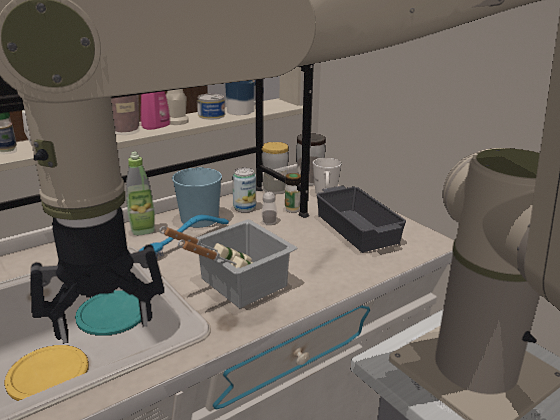

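View pics/side0.png

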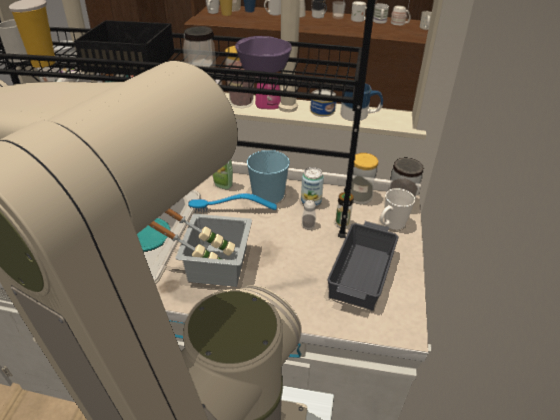

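View pics/wrist0.png

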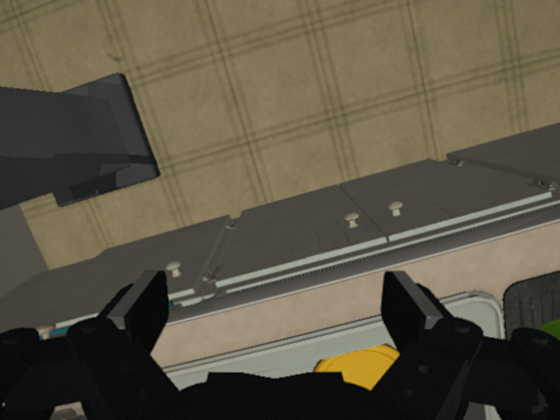

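The scene view shows the pan at about (245,260), the handles at (165-215, 228-255) and the tin at (360,215). The side view shows the pan at (215,250) and the tin at (365,265). The wrist camera sees only the floor. I'll zoom in on the pan and tin in both views.

```bash
python3 - <<'E'
import cv2,numpy as np
s=cv2.imread("pics/scene0.png"); d=cv2.imread("pics/side0.png")
f=lambda im,x,y: cv2.resize(im[y:y+120,x:x+160],(400,300),interpolation=cv2.INTER_CUBIC)
cv2.imwrite("pics/crop0.png",np.vstack([np.hstack([f(s,150,205),f(d,130,185)]),np.hstack([f(s,290,150),f(d,300,195)])]))
E
```

```text
(no output)
```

View pics/crop0.png

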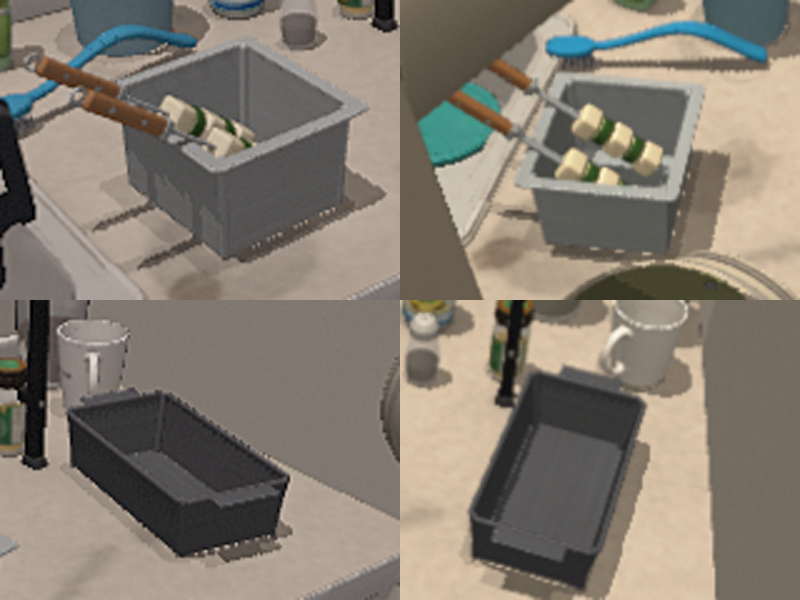

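The crop shows every corner of the pan and tin rims in both views, and both handles: the near one ends at scene (217,256) and side (177,237). Next I'll triangulate the corners and the handle lines.

```bash
cat > h.py <<'E'
from bench import sense, viewer, order, r
import cv2,numpy as np
from scipy.spatial.transform import Rotation as Ro
def ray(c,px):
    K=np.array([[c['fx'],0,c['cx']],[0,c['fy'],c['cy']],[0,0,1.]])
    u=cv2.undistortPoints(np.array([[px]],float),K,np.array([c['k1'],0,0,0.]))[0,0]
    d=c['R'].T@np.array([u[0],u[1],1]); return -c['R'].T@c['t'], d/np.linalg.norm(d)
def tri(c1,p1,c2,p2):
    (o1,d1),(o2,d2)=ray(c1,p1),ray(c2,p2)
    s=np.linalg.lstsq(np.c_[d1,-d2],o2-o1,rcond=None)[0]
    a,b=o1+s[0]*d1,o2+s[1]*d2; return (a+b)/2,np.linalg.norm(a-b)
def onz(c,p,z):
    o,d=ray(c,p); return o+d*(z-o[2])/d[2]
def planen(c,p,q):
    o,a=ray(c,p);_,b=ray(c,q); n=np.cross(a,b); return o,n/np.linalg.norm(n)
def line2(P1,P2):  # two planes -> point,dir
    (o1,n1),(o2,n2)=P1,P2; d=np.cross(n1,n2); d/=np.linalg.norm(d)
    return np.linalg.lstsq(np.array([n1,n2,d]),np.array([n1@o1,n2@o2,d@o1]),rcond=None)[0],d
def onrayline(c,px,p,d): # point on line closest to the ray
    o,v=ray(c,px); s=np.linalg.lstsq(np.c_[d,-v],o-p,rcond=None)[0]; return p+s[0]*d
def tcp(s): return Ro.from_euler('xyz',s['tcp_rot'],degrees=True).as_matrix(),np.array(s['tool_pos'])
def inc(cur,goal): # (R,p) -> tool shift mm & rotvec fraction
    R,p=cur; Rg,g=goal
    return np.r_[R.T@(g-p)/400, Ro.from_matrix(R.T@Rg).as_rotvec()/(2*np.pi)]
E
python3 - <<'E'
from h import *
np.set_printoptions(precision=1,suppress=True)
S,D=viewer.get_calibration("scene"),viewer.get_calibration("side")
s=lambda x,y:(150+x/2.5,205+y/2.5); d=lambda x,y:(130+(x-400)/2.5,185+y/2.5)
ts=lambda x,y:(290+x/2.5,150+(y-300)/2.5); td=lambda x,y:(300+(x-400)/2.5,195+(y-300)/2.5)
print("pan");
for a,b in [((368,107),(703,87)),((245,40),(560,78)),((222,162),(690,192)),((122,92),(518,182))]:
    print(onz(S,s(*a),100),onz(D,d(*b),100))
print("tri NR/.. scene-right vs side bottom right",tri(S,s(368,107),D,d(690,192)),tri(S,s(245,40),D,d(703,87)))
print("tin")
for a,b in [((288,478),(597,552)),((182,500),(472,518)),((70,408),(535,375)),((165,393),(643,402))]:
    print(onz(S,ts(*a),67),onz(D,td(*b),67),*tri(S,ts(*a),D,td(*b)))
ims={"S":cv2.imread("pics/scene0.png"),"D":cv2.imread("pics/side0.png")}
for k,(x0,y0,x1,y1) in {"S":(155,215,225,270),"D":(145,195,190,245)}.items():
    h=cv2.cvtColor(ims[k][y0:y1,x0:x1],cv2.COLOR_BGR2HSV)
    m=cv2.inRange(h,(3,110,50),(16,255,200)); n,l,st,ce=cv2.connectedComponentsWithStats(m)
    for i in range(1,n):
        if st[i,4]>15:
            ys,xs=np.where(l==i); P=np.c_[xs+x0,ys+y0].astype(np.float32)
            v=cv2.fitLine(P,cv2.DIST_L2,0,.01,.01).ravel(); t=(P-v[2:])@v[:2]
            print(k,st[i,4],v[2:]+t.min()*v[:2],v[2:]+t.max()*v[:2])
E
```

```text
pan
[386.  101.2 100. ] [554.4 113.8 100. ]
[550.7 119.2 100. ] [537.6 268.8 100. ]
[383.4 249.2 100. ] [398.8  89.5 100. ]
[528.5 260.2 100. ] [377.9 258.  100. ]
tri NR/.. scene-right vs side bottom right (array([402.4,  90.5,  91.7]), np.float64(6.3179450422466585)) (array([558.2, 114.7,  96. ]), np.float64(0.9987343045896978))
tin
[ 381.7 -235.7   67. ] [ 382.5 -236.5   67. ] [ 382.6 -236.6   66.6] 0.4484648217222958
[ 408.2 -116.2   67. ] [ 402.7 -114.8   67. ] [ 404.7 -114.4   67.4] 3.626623421588051
[ 636.4 -166.    67. ] [ 627.9 -160.3   67. ] [ 627.3 -159.8   70.1] 4.037022608464512
[ 607.1 -281.8   67. ] [ 606.8 -279.6   67. ] [ 604.9 -279.4   68.5] 0.22113174934122679
S 437 [165.9 229.7] [214.4 257.2]
D 87 [166.4 209.7] [180.7 218.4]
D 136 [150.  222.3] [173.3 236.2]
```

The tin's corners agree to about 4 mm at rim height: its centre is near (505,-198) and its yaw about -11.5°. The pan's centre is near (463,182) with yaw about 6°. Next come the handle lines and a viewing pose.

```bash
python3 - <<'E'
from h import *
np.set_printoptions(precision=3,suppress=True)
S,D=viewer.get_calibration("scene"),viewer.get_calibration("side")
s=lambda x,y:(150+x/2.5,205+y/2.5)
for n,(p,q),(a,b),fr in [("a",(s(87,101),s(163,127)),((150,222.3),(173.3,236.2)),(177.0,237.2)),("b",(s(40,66),s(116,91)),((166.4,209.7),(180.7,218.4)),(183.2,219.2))]:
    p0,d=line2(planen(S,p,q),planen(D,a,b)); d=d*np.sign(d[2])
    e,f=onrayline(S,p,p0,d),onrayline(D,fr,p0,d)
    print(n,"end",e,"front",f,"len",np.linalg.norm(e-f),"elev",np.degrees(np.arcsin(d[2])),"head",np.degrees(np.arctan2(d[1],d[0])))
print(onz(S,(303,213),0))
ys=np.array([-np.sin(np.radians(6))*.8,np.cos(np.radians(6))*.8,.6]);xs=np.cross(ys,[0,0,1]);xs/=np.linalg.norm(xs)
R=np.c_[ys,xs,np.cross(ys,xs)]; print(R, Ro.from_matrix(R).as_euler('xyz',degrees=True))
st=tcp(sense()); g=np.array([450,330,145])-R[:,2]*110
print(g,inc(st,(R,g)))
E
```

```text
a end [421.913 342.817 168.028] front [425.742 274.934 119.322] len 83.63598861230432 elev 35.61611235871114 head 93.22909864267245
b end [489.702 349.06  169.91 ] front [491.706 281.098 123.658] len 82.23150815325256 elev 34.22592606469891 head 91.68935223650493
[ 668.305 -141.001    0.   ]
[[-0.084  0.995 -0.063]
 [ 0.796  0.105  0.597]
 [ 0.6   -0.    -0.8  ]] [-180.    -36.87   96.  ]
[456.899 264.362 233.   ] [-0.915 -0.548 -0.006 -0.061  0.09   0.182]
```

Call:
{"api": "carry_out", "payload": {
  "increments": [-0.11, -0.066, 0, -0.007, 0.011, 0.022, 0.06, -0.22, -0.132, 0, -0.015, 0.022, 0.044, 0.06, -0.34, -0.2, -0.002, -0.022, 0.033, 0.067, 0.06, -0.45, -0.27, -0.003, -0.03, 0.045, 0.09, 0.06, -0.57, -0.34, -0.004, -0.038, 0.056, 0.113, 0.06, -0.69, -0.41, -0.005, -0.046, 0.068, 0.137, 0.06, -0.8, -0.48, -0.006, -0.053, 0.079, 0.159, 0.06, -0.915, -0.548, -0.006, -0.061, 0.09, 0.182, 0.06, -0.915, -0.548, -0.006, -0.061, 0.09, 0.182, 0.06, -0.915, -0.548, -0.006, -0.061, 0.09, 0.182, 0.06],
  "force": 100
}}

```text
time: 1.4
tool_pos: [456.7, 264.7, 233.4]
tcp_rot: [180.0, -36.9, 96.0]
ft_force: [-0.1, -0.1, 0.5]
finger_gap: 45.0
grip_force: 0.0
```

```bash
python3 - <<'E'
from h import *
import pickle
s=sense(); print(s)
c=viewer.get_calibration("wrist"); im=viewer.snapshot("wrist")
pickle.dump((s,c),open("w1.pkl","wb")); cv2.imwrite("pics/w1.png",im[:,:,::-1])
E
```

```text
{'time': 1.4, 'joint_pos': array([ -0.54523487,  -8.59512691, 108.73792075,  36.78531296,
        85.72436448, -11.27150954]), 'qd': array([ 2.39047084, -0.72083583, -0.15954292,  0.01245891,  0.04719903,
       -0.12126122]), 'joint_efforts': array([-1.82615295e+00, -3.96910322e+01, -4.80794048e+01,  4.16865081e+00,
        7.64298532e-01,  5.07392790e-03]), 'tool_pos': array([456.74595018, 264.70655538, 233.37651084]), 'tcp_rot': array([179.95461384, -36.93630958,  95.95626132]), 'ft_force': array([-0.13113085, -0.06284944,  0.4820729 ]), 'wrist_torque': array([-0.22903785, -0.06660676, -0.02323597]), 'grip_force': 0.0, 'finger_gap': 45.00997346976879}
```

View pics/w1.png

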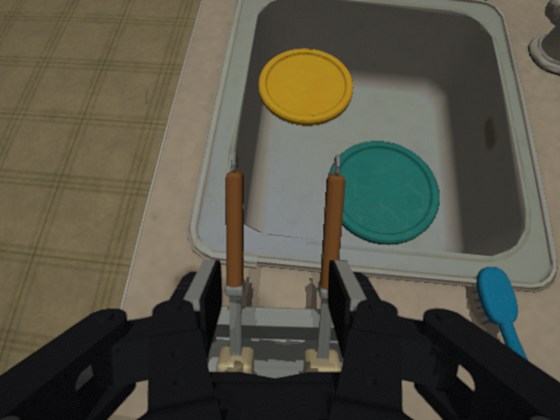

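The wrist view shows both handles clearly: a from (234,172) to (236,288), and b from (336,176) to about (327,288), with the pan below them. Now I'll combine this with the other views to get the handle axes.

```bash
python3 - <<'E'
from h import *
import pickle
np.set_printoptions(precision=3,suppress=True)
S,D=viewer.get_calibration("scene"),viewer.get_calibration("side"); st,W=pickle.load(open("w1.pkl","rb"))
im=cv2.imread("pics/w1.png"); h=cv2.cvtColor(im,cv2.COLOR_BGR2HSV); m=cv2.inRange(h,(3,120,40),(15,255,200))
n,l,sts,ce=cv2.connectedComponentsWithStats(m); Ln=[]
for i in range(1,n):
    if sts[i,4]>400:
        print(sts[i]); 
        ys,xs=np.where(l==i); k=ys<255; P=np.c_[xs,ys][k].astype(np.float32)
        v=cv2.fitLine(P,cv2.DIST_L2,0,.01,.01).ravel(); v=v*np.sign(v[1]) if 0 else v
        f=lambda y:(float(v[2]+(y-v[3])*v[0]/v[1]),float(y))
        Ln.append((f(ys.min()),f(ys.max()))); print(Ln[-1])
s=lambda x,y:(150+x/2.5,205+y/2.5)
for n,sl,dl,wl in [("a",(s(87,101),s(163,127)),((150,222.3),(173.3,236.2)),Ln[0]),("b",(s(40,66),s(116,91)),((166.4,209.7),(180.7,218.4)),Ln[1])]:
  for nm,C,L in (("scene",S,sl),("side",D,dl)):
    p0,d=line2(planen(W,*wl),planen(C,*L)); d=d*np.sign(d[2])
    e,f=onrayline(W,wl[0],p0,d),onrayline(W,wl[1],p0,d)
    print(n,nm,"end",e,"front",f,"len",np.linalg.norm(e-f),"elev",np.degrees(np.arcsin(d[2])),"head",np.degrees(np.arctan2(d[1],d[0])))
E
```

```text
[ 226  171   18  116 1868]
((234.13277832739857, 171.0), (234.4107114882646, 286.0))
[ 320  174   25  116 1649]
((335.85795752558266, 174.0), (328.0014728292882, 289.0))
a scene end [420.675 348.291 172.23 ] front [425.678 279.743 122.712] len 84.71079259524868 elev 35.771738511342306 head 94.17430508987032
a side end [420.785 347.968 172.831] front [425.656 279.773 122.546] len 84.8699996957985 elev 36.333810818729205 head 94.08616262584104
b scene end [489.481 352.977 172.606] front [494.177 284.173 125.014] len 83.79116207577754 elev 34.609452902480314 head 93.90445192992263
b side end [489.47  352.931 172.688] front [494.5   284.658 122.538] len 84.86144948399843 elev 36.225752013434324 head 94.21434853178468
```

```bash
cat >> h.py <<'E'
def RS(head,elev):
    h,e=np.radians([head,elev]); ys=np.array([np.cos(h)*np.cos(e),np.sin(h)*np.cos(e),np.sin(e)])
    xs=np.cross(ys,[0,0,1]); xs/=np.linalg.norm(xs); return np.c_[ys,xs,np.cross(ys,xs)]
E
python3 - <<'E'
from h import *
np.set_printoptions(precision=4,suppress=True)
c=tcp(sense()); R=RS(94.1,36.5)
for b in (60,0):
    g=np.array([491.8,318.7,147.9])-R[:,0]*5+R[:,2]*(18.7-b)
    print(g,inc(c,(R,g)))
E
```

```text
[493.8438 290.1877 178.1252] [-0.0423  0.0994  0.1421 -0.003  -0.0012  0.0044]
[491.2921 325.7857 129.8938] [-0.0435  0.1022  0.2921 -0.003  -0.0012  0.0044]
```

Call:
{"api": "carry_out", "payload": {
  "increments": [-0.021, 0.05, 0, 0, 0, 0.002, 0.06, -0.042, 0.099, 0.04, -0.003, -0.001, 0.0044, 0.06, -0.042, 0.099, 0.09, -0.003, -0.001, 0.0044, 0.06, -0.042, 0.1, 0.142, -0.003, -0.001, 0.0044, 0.06, -0.043, 0.101, 0.18, -0.003, -0.001, 0.0044, 0.06, -0.043, 0.102, 0.22, -0.003, -0.001, 0.0044, 0.06, -0.043, 0.102, 0.26, -0.003, -0.001, 0.0044, 0.06, -0.0435, 0.102, 0.292, -0.003, -0.001, 0.0044, 0.06, -0.0435, 0.102, 0.292, -0.003, -0.001, 0.0044, 0.06, -0.0435, 0.102, 0.292, -0.003, -0.001, 0.0044, 0.06]
}}

```text
time: 2.7
tool_pos: [492.1, 325.0, 130.3]
tcp_rot: [180.0, -36.6, 94.0]
ft_force: [-0.4, -0.1, 0.3]
finger_gap: 45.0
grip_force: 0.0
```

```bash
python3 - <<'E'
from h import *
import pickle
np.set_printoptions(precision=2,suppress=True)
s=sense();c=viewer.get_calibration("wrist"); im=viewer.snapshot("wrist"); cv2.imwrite("pics/w2.png",im[:,:,::-1])
print(s['tool_pos'],s['ft_force'])
h=cv2.cvtColor(im,cv2.COLOR_RGB2HSV); m=cv2.inRange(h,(3,120,40),(15,255,200))
n,l,sts,ce=cv2.connectedComponentsWithStats(m)
R,p=tcp(s)
for i in range(1,n):
    if sts[i,4]>400: print(sts[i],ce[i])
# projected skewer axis assumed through grasp pt
K=np.array([[c['fx'],0,c['cx']],[0,c['fy'],c['cy']],[0,0,1.]])
G=p-R[:,2]*18.7
for t in (-35,0,50): print(cv2.projectPoints((G+R[:,0]*t)[None],cv2.Rodrigues(c['R'])[0],c['t'],K,np.array([c['k1'],0,0,0.]))[0].ravel())
E
```

```text
[492.14 325.04 130.29] [-0.36 -0.06  0.3 ]
[  59  175   59  145 5357] [ 87.39 243.59]
[ 256  175   33  203 6122] [272.47 274.44]
[274.47 376.65]
[274.48 300.51]
[274.49 169.43]
```

View pics/w2.png

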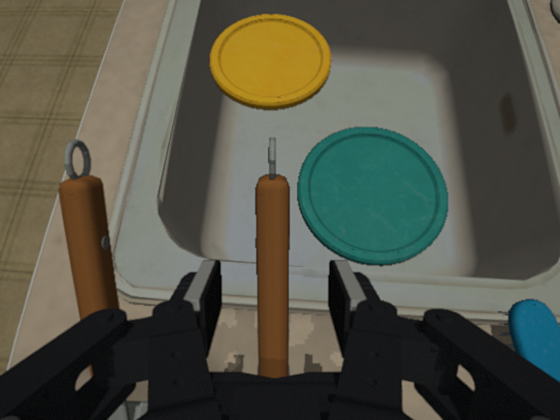

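Handle b sits centred between the fingers at column 272 and is aligned with the tool. I'll close on it.

Call:
{"api": "carry_out", "payload": {
  "increments": [0, 0, 0, 0, 0, 0, -1, 0, 0, 0, 0, 0, 0, -1, 0, 0, 0, 0, 0, 0, -1, 0, 0, 0, 0, 0, 0, -1, 0, 0, 0, 0, 0, 0, -1, 0, 0, 0, 0, 0, 0, -1, 0, 0, 0, 0, 0, 0, -1, 0, 0, 0, 0, 0, 0, -1, 0, 0, 0, 0, 0, 0, -1, 0, 0, 0, 0, 0, 0, -1],
  "force": 100
}}

```text
time: 4.0
tool_pos: [491.9, 325.1, 130.0]
tcp_rot: [180.0, -36.6, 94.0]
ft_force: [1.2, -2.2, 1.3]
finger_gap: 10.1
grip_force: 99.4
```

```bash
python3 - <<'E'
from h import *
np.set_printoptions(precision=4,suppress=True)
s=sense(); c=tcp(s); R,p=c
print(s['tool_pos'],s['grip_force'])
print("up150",inc(c,(R,p+[0,0,150])))
# level over pan, after lift: rotate about grasp point
R2=RS(94.1,0); G=p-R[:,2]*18.7+[0,0,150]; 
print("level in frame after lift",inc(c,(R2,G+R2[:,2]*18.7)), G)
E
```

```text
[491.9171 325.1484 130.0155] 99.40104961395264
up150 [ 0.2235  0.     -0.3011  0.      0.      0.    ]
level in frame after lift [ 0.1957  0.     -0.3103  0.0001 -0.1016 -0.0002] [492.6966 314.0294 295.0305]
```

Call:
{"api": "carry_out", "payload": {
  "increments": [0.015, 0, -0.02, 0, 0, 0, -1, 0.037, 0, -0.05, 0, 0, 0, -1, 0.067, 0, -0.09, 0, 0, 0, -1, 0.097, 0, -0.13, 0, 0, 0, -1, 0.127, 0, -0.171, 0, 0, 0, -1, 0.156, 0, -0.21, 0, 0, 0, -1, 0.186, 0, -0.25, 0, 0, 0, -1, 0.21, 0, -0.282, 0, 0, 0, -1, 0.2235, 0, -0.301, 0, 0, 0, -1, 0.2235, 0, -0.301, 0, 0, 0, -1]
}}

```text
time: 5.25
tool_pos: [492.1, 325.2, 280.6]
tcp_rot: [179.9, -36.6, 94.1]
ft_force: [-0.1, 0.2, -1.7]
finger_gap: 10.3
grip_force: 98.9
```

```bash
python3 - <<'E'
from h import *
np.set_printoptions(precision=4,suppress=True)
s=sense(); c=tcp(s); R,p=c
print(s)
R2=RS(90,0); G=p-R[:,2]*18.7
print("level",inc(c,(R2,G+R2[:,2]*18.7)))
T=RS(78.5,0)
for n in ("scene","side"): cv2.imwrite(f"pics/{n}1.png",viewer.snapshot(n)[:,:,::-1])
a,b=cv2.imread("pics/scene1.png"),cv2.imread("pics/side1.png")
f=lambda im,x,y: cv2.resize(im[y:y+240,x:x+300],(400,320),interpolation=cv2.INTER_CUBIC)
cv2.imwrite("pics/crop1.png",np.hstack([f(a,130,90),f(b,130,90)]))
E
```

```text
{'time': 5.25, 'joint_pos': array([ 6.3843, -4.5556, 99.8682, 36.764 , 84.2885, -1.312 ]), 'qd': array([-0.0429,  0.7605,  1.4473, -0.307 , -0.603 , -0.5362]), 'joint_efforts': array([  0.0363, -46.8359, -51.0502,   4.4699,   0.2781,   0.1254]), 'tool_pos': array([492.119 , 325.1947, 280.5539]), 'tcp_rot': array([179.9356, -36.59  ,  94.0611]), 'ft_force': array([-0.1077,  0.1634, -1.6963]), 'wrist_torque': array([-0.3299, -0.0292,  0.015 ]), 'grip_force': 98.91767263412476, 'finger_gap': 10.285495506718316}
level [-0.0279 -0.     -0.0092 -0.0034 -0.1016  0.0108]
```

View pics/crop1.png

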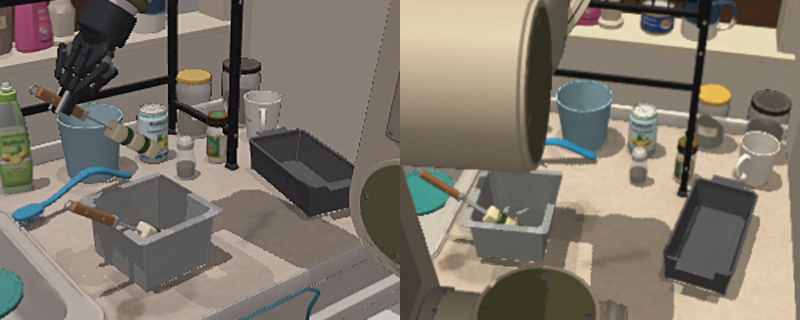

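Skewer b hangs free of the pan and a hasn't moved. Next I'll carry b, levelling it on the way, to a hover above its place on the tin.

```bash
python3 - <<'E'
from h import *
np.set_printoptions(precision=4,suppress=True)
c=tcp(sense()); R2=RS(78.5,0); g=np.array([562.3,-66.8,175])+R2[:,2]*18.7
v=inc(c,(R2,g)); print(v)
for k in range(1,10): print((v*k/9).round(3).tolist())
E
```

```text
[-0.9777  0.1081 -0.3433 -0.014  -0.1009  0.0416]
[-0.109, 0.012, -0.038, -0.002, -0.011, 0.005]
[-0.217, 0.024, -0.076, -0.003, -0.022, 0.009]
[-0.326, 0.036, -0.114, -0.005, -0.034, 0.014]
[-0.435, 0.048, -0.153, -0.006, -0.045, 0.018]
[-0.543, 0.06, -0.191, -0.008, -0.056, 0.023]
[-0.652, 0.072, -0.229, -0.009, -0.067, 0.028]
[-0.76, 0.084, -0.267, -0.011, -0.079, 0.032]
[-0.869, 0.096, -0.305, -0.012, -0.09, 0.037]
[-0.978, 0.108, -0.343, -0.014, -0.101, 0.042]
```

Call:
{"api": "carry_out", "payload": {
  "increments": [-0.109, 0.012, -0.038, -0.002, -0.011, 0.005, -1, -0.217, 0.024, -0.076, -0.003, -0.022, 0.009, -1, -0.326, 0.036, -0.114, -0.005, -0.034, 0.014, -1, -0.435, 0.048, -0.153, -0.006, -0.045, 0.018, -1, -0.543, 0.06, -0.191, -0.008, -0.056, 0.023, -1, -0.652, 0.072, -0.229, -0.009, -0.067, 0.028, -1, -0.76, 0.084, -0.267, -0.011, -0.079, 0.032, -1, -0.869, 0.096, -0.305, -0.012, -0.09, 0.037, -1, -0.978, 0.108, -0.343, -0.014, -0.101, 0.042, -1, -0.978, 0.108, -0.343, -0.014, -0.101, 0.042, -1]
}}

```text
time: 6.6
tool_pos: [561.4, -68.1, 154.2]
tcp_rot: [-179.8, 0.1, 78.2]
ft_force: [-0.2, 0.9, -1.2]
finger_gap: 10.1
grip_force: 98.9
```

```bash
python3 - <<'E'
from h import *
import pickle
s=sense(); print({k:np.round(s[k],2) for k in ('joint_pos','tool_pos','tcp_rot','ft_force','wrist_torque','finger_gap')})
c=viewer.get_calibration("wrist"); w=viewer.snapshot("wrist")[:,:,::-1]
s3=viewer.snapshot("scene")[:,:,::-1]; d3=viewer.snapshot("side")[:,:,::-1]
pickle.dump((s,c),open("w3.pkl","wb"))
for n,i in (("w3",w),("s3",s3),("d3",d3)): cv2.imwrite(f"pics/{n}.png",i)
f=lambda im,x,y: cv2.resize(im[y:y+120,x:x+160],(400,300),interpolation=cv2.INTER_CUBIC)
g=cv2.resize(w[0:420],(400,300))
cv2.imwrite("pics/crop3.png",np.vstack([np.hstack([f(s3,290,130),f(d3,290,190)]),np.hstack([g,f(w,200,200)])]))
E
```

```text
{'joint_pos': array([-1.207e+01,  5.170e+00,  9.590e+01, -7.000e-02,  7.913e+01,
       -3.000e-01]), 'tool_pos': array([561.39, -68.1 , 154.18]), 'tcp_rot': array([-1.798e+02,  7.000e-02,  7.824e+01]), 'ft_force': array([-0.23,  0.9 , -1.2 ]), 'wrist_torque': array([ 0.1 , -0.01,  0.02]), 'finger_gap': np.float64(10.1)}
```

View pics/crop3.png

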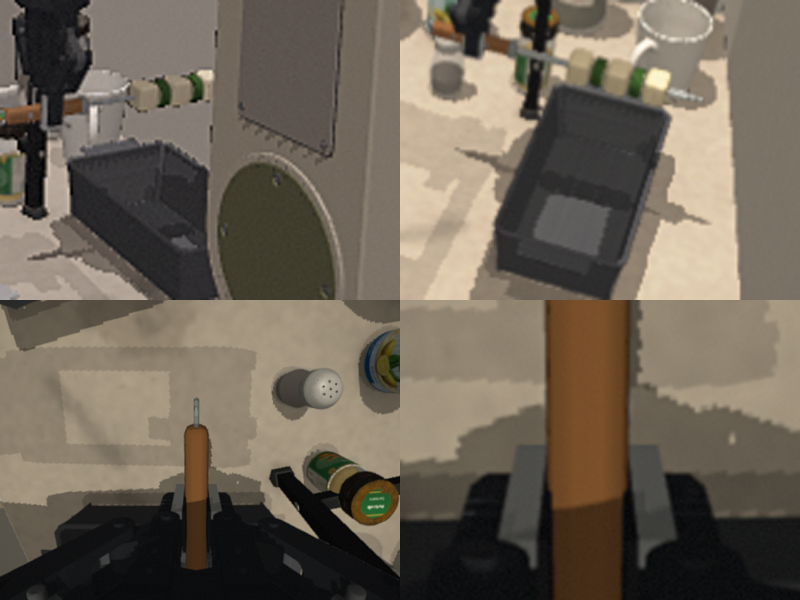

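Skewer b hangs about level over the tin. In the wrist view the handle end is at about (274,178). In the side crop the food runs from (572,66) to (668,87) with the tip at (700,97). I'll measure where it sits in the hand, and its level, with a finer look at the tin's rim.

```bash
python3 - <<'E'
from h import *
import pickle
np.set_printoptions(precision=2,suppress=True)
S,D=viewer.get_calibration("scene"),viewer.get_calibration("side"); st,W=pickle.load(open("w3.pkl","rb"))
R,p=tcp(st); G=p-R[:,2]*18.7; print("G",G)
f=lambda q:(290+q[0]/2.5,130+q[1]/2.5); d=lambda q:(290+(q[0]-400)/2.5,190+q[1]/2.5)
p0,v=line2(planen(S,f((85,103)),f((212,84))),planen(D,d((512,49)),d((700,97)))); v*=np.sign(v[1])
print("axis head",np.degrees(np.arctan2(v[1],v[0])),"elev",np.degrees(np.arcsin(v[2])))
loc=lambda X:R.T@(X-G)
for n,q in (("food+50",(571,65)),("tip-85",(701,97)),("food-50",(668,88)),("ferrule+105",(510,48))):
    X=onrayline(D,d(q),p0,v); print(n,X,loc(X))
print("scene food+50",loc(onrayline(S,f((132,95)),p0,v)))
im=cv2.imread("pics/w3.png"); h=cv2.cvtColor(im,cv2.COLOR_BGR2HSV); m=cv2.inRange(h,(3,120,40),(17,255,255)); m[:, :230]=0; m[:,320:]=0
ys,xs=np.where(m[:300]>0); print("rows",ys.min(),xs[ys<ys.min()+8].mean(),xs[(ys>250)].mean())
for hh in (0,8):
    o,r_=ray(W,(xs[ys<ys.min()+8].mean(),ys.min())); P0=G-R[:,2]*hh; t=((P0-o)@R[:,2])/(r_@R[:,2]); print("end t",loc(o+t*r_))
for a,b in [((69,160),None),((165,143),None)]: print("tin rim scene",onz(S,f(a),67))
for b in [(668,112),(562,85),(610,297),(498,225)]: print("tin rim side",onz(D,d(b),67))
E
```

```text
G [561.46 -68.1  172.88]
axis head 82.00730435642656 elev 2.41316561650151
food+50 [ 543.49 -165.39  170.87] [-98.92   2.24   2.12]
tip-85 [ 525.33 -294.75  165.36] [-229.25   10.84    7.75]
food-50 [ 529.91 -262.07  166.75] [-196.33    8.66    6.33]
ferrule+105 [ 552.3  -102.66  173.53] [-35.7   -1.93  -0.61]
scene food+50 [-99.03   2.25   2.13]
rows 174 274.5833333333333 274.4399460188934
end t [48.47 -0.15 -0.  ]
end t [49.66 -0.15 -8.  ]
tin rim scene [ 632.82 -161.66   67.  ]
tin rim scene [ 607.15 -281.79   67.  ]
tin rim side [ 610.89 -279.65   67.  ]
tin rim side [ 632.63 -162.21   67.  ]
tin rim side [ 340.87 -226.8    67.  ]
tin rim side [ 410.06 -114.93   67.  ]
```

The hold is good: the grasp point is at y≈145 on the skewer and the handle is aligned with the tool. The refined tin centre is (507,-198.5) at heading 78.5°. Next I'll lower b.

```bash
python3 - <<'E'
from h import *
np.set_printoptions(precision=4,suppress=True)
c=tcp(sense()); R2=RS(78.5,0)
for z in (100,77): print(inc(c,(R2,np.array([565.5,-62.3,z])+R2[:,2]*18.7)))
E
```

```text
[ 0.0106  0.0062  0.1876 -0.0001 -0.0002 -0.0004]
[ 0.0105  0.0062  0.2451 -0.0001 -0.0002 -0.0004]
```

Call:
{"api": "carry_out", "payload": {
  "increments": [0.005, 0.003, 0.02, 0, 0, 0, -1, 0.01, 0.006, 0.05, 0, 0, -0.0004, -1, 0.0105, 0.006, 0.08, 0, 0, -0.0004, -1, 0.0105, 0.006, 0.115, 0, 0, -0.0004, -1, 0.0105, 0.006, 0.15, 0, 0, -0.0004, -1, 0.0105, 0.006, 0.18, 0, 0, -0.0004, -1, 0.0105, 0.006, 0.205, 0, 0, -0.0004, -1, 0.0105, 0.006, 0.225, 0, 0, -0.0004, -1, 0.0105, 0.006, 0.24, 0, 0, -0.0004, -1, 0.0105, 0.006, 0.245, 0, 0, -0.0004, -1]
}}

```text
time: 8.0
tool_pos: [565.8, -63.1, 58.6]
tcp_rot: [180.0, -0.0, 78.5]
ft_force: [-0.0, -0.7, -1.1]
finger_gap: 9.9
grip_force: 98.9
```

```bash
python3 - <<'E'
from h import *
s=sense(); print({k:np.round(s[k],2) for k in ('tool_pos','tcp_rot','ft_force','wrist_torque','finger_gap')})
s3=viewer.snapshot("scene")[:,:,::-1]; d3=viewer.snapshot("side")[:,:,::-1]
for n,i in (("s4",s3),("d4",d3)): cv2.imwrite(f"pics/{n}.png",i)
f=lambda im,x,y: cv2.resize(im[y:y+120,x:x+100],(400,480),interpolation=cv2.INTER_CUBIC)
cv2.imwrite("pics/crop4.png",np.hstack([f(s3,290,150),f(d3,330,190)]))
E
```

```text
{'tool_pos': array([565.81, -63.09,  58.56]), 'tcp_rot': array([179.99,  -0.  ,  78.49]), 'ft_force': array([-0.  , -0.66, -1.09]), 'wrist_torque': array([0.12, 0.04, 0.03]), 'finger_gap': np.float64(9.94)}
```

View pics/crop4.png

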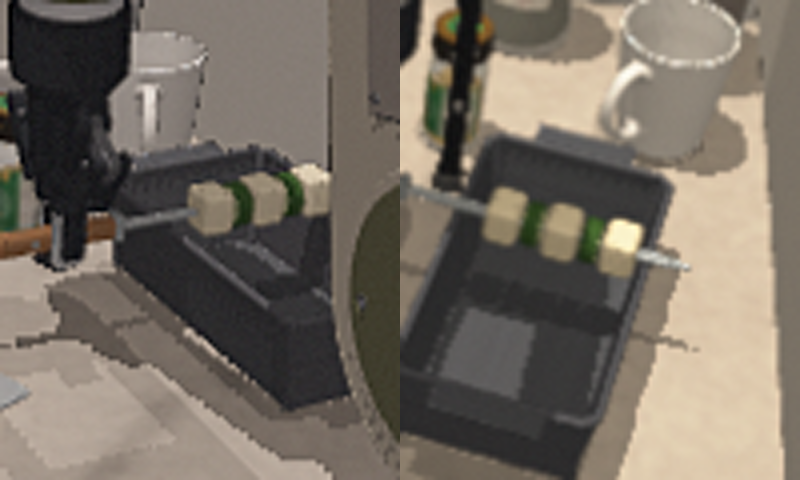

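At hover +6 mm, the side crop shows the food between the rims, from (487,213) to (640,250) with the tip at (688,266). The rim's inner edges are at about (462,205) and (650,252). I'll check the centring numerically.

```bash
python3 - <<'E'
from h import *
np.set_printoptions(precision=1,suppress=True)
S,D=viewer.get_calibration("scene"),viewer.get_calibration("side")
f=lambda q:(290+q[0]/4,150+q[1]/4); d=lambda q:(330+(q[0]-400)/4,190+q[1]/4)
c=np.array([507,-198.5]);t=np.radians(-11.5);M=np.array([[np.cos(t),np.sin(t)],[-np.sin(t),np.cos(t)]])
L=lambda X:np.r_[M@(X[:2]-c),X[2]]
for n,q,z in (("food+50",(487,213),77),("food-50",(640,250),77),("tip",(688,266),77),("rimL outer",(485,140),67),("rimR outer far",(676,182),67),("rimR outer at skewer",(658,252),67),("rimR inner",(646,250),67),("rimL near",(403,378),67),("rimR near",(600,420),67)): print(n,L(onz(D,d(q),z)))
for n,q,z in (("S food+50",(190,213),77),("S rimL outer far",(114,205),67)): print(n,L(onz(S,f(q),z)))
p0,v=line2(planen(S,f((20,240)),f((325,182))),planen(D,d((410,190)),d((688,266)))); v*=np.sign(v[1])
print("axis",np.degrees(np.arctan2(v[1],v[0])),np.degrees(np.arcsin(v[2])),L(onrayline(D,d((487,213)),p0,v)),L(onrayline(D,d((688,266)),p0,v)))
E
```

```text
food+50 [26.  45.4 77. ]
food-50 [ 31.  -55.8  77. ]
tip [ 28.5 -87.8  77. ]
rimL outer [107.8  68.6  67. ]
rimR outer far [117.1 -64.   67. ]
rimR outer at skewer [ 44.6 -66.6  67. ]
rimR inner [ 43.3 -58.8  67. ]
rimL near [-124.2   54.6   67. ]
rimR near [-110.8  -64.1   67. ]
S food+50 [23.9 52.1 77. ]
S rimL outer far [73.2 81.4 67. ]
axis 79.43971869246556 0.5865568169261312 [23.2 44.8 81.3] [ 25.3 -87.8  79.9]
```

Call:
{"api": "carry_out", "payload": {
  "increments": [0.004, 0, 0, 0, 0, 0, -1, 0.0075, 0, 0.002, 0, 0, 0, -1, 0.0075, 0, 0.004, 0, 0, 0, -1, 0.0075, 0, 0.006, 0, 0, 0, -1, 0.0075, 0, 0.008, 0, 0, 0, -1, 0.0075, 0, 0.01, 0, 0, 0, -1, 0.0075, 0, 0.012, 0, 0, 0, -1, 0.0075, 0, 0.014, 0, 0, 0, -1, 0.0075, 0, 0.015, 0, 0, 0, -1, 0.0075, 0, 0.015, 0, 0, 0, -1]
}}

```text
time: 9.35
tool_pos: [566.9, -60.2, 53.5]
tcp_rot: [179.9, 0.0, 78.5]
ft_force: [-1.4, 1.6, 5.8]
finger_gap: 10.1
grip_force: 99.8
```

Call:
{"api": "carry_out", "payload": {
  "increments": [0, 0, -0.001, 0, 0, 0, -1, 0, 0, -0.002, 0, 0, 0, -1, 0, 0, -0.002, 0, 0, 0, -1, 0, 0, -0.002, 0, 0, 0, -0.65, 0, 0, -0.002, 0, 0, 0, -0.4, 0, 0, -0.002, 0, 0, 0, -0.2, 0, 0, -0.002, 0, 0, 0, 0, 0, 0, -0.002, 0, 0, 0, 0, 0, 0, -0.002, 0, 0, 0, 0, 0, 0, -0.002, 0, 0, 0, 0]
}}

```text
time: 10.6
tool_pos: [566.5, -60.2, 53.7]
tcp_rot: [180.0, -0.0, 78.5]
ft_force: [0.3, 0.1, -0.0]
finger_gap: 42.4
grip_force: 0.0
```

```bash
python3 - <<'E'
from h import *
np.set_printoptions(precision=4,suppress=True)
s=sense(); c=tcp(s); R,p=c; print(s['ft_force'],s['finger_gap'],s['grip_force'],s['time'])
print("up", inc(c,(R,p+[0,0,200])))
R2=RS(94.1,36.5); g=np.array([423.2,314,147.5])+R2[:,2]*(18.7-90); u=p+[0,0,200]
v=inc((R,u),(R2,g)); print("to a",u,g,v)
g1=np.array([423.2,314,147.5])+R2[:,2]*18.7
E
```

```text
[ 0.348   0.0681 -0.0457] 42.41094141850793 0.0 10.6
up [ 0.      0.0003 -0.5     0.      0.      0.    ]
to a [566.5262 -60.1605 253.7107] [426.2323 271.6977 204.815 ] [ 0.743  -0.5092  0.122   0.0139  0.1008 -0.0418]
```

Call:
{"api": "carry_out", "payload": {
  "increments": [0, 0, -0.02, 0, 0, 0, 0, 0, 0, -0.05, 0, 0, 0, 0, 0, 0, -0.1, 0, 0, 0, 0, 0, 0, -0.16, 0, 0, 0, 0, 0, 0, -0.23, 0, 0, 0, 0, 0, 0, -0.31, 0, 0, 0, 0, 0, 0, -0.39, 0, 0, 0, 0, 0, 0, -0.46, 0, 0, 0, 0, 0, 0, -0.5, 0, 0, 0, 0, 0, 0, -0.5, 0, 0, 0, 0]
}}

```text
time: 11.85
tool_pos: [567.2, -60.3, 255.8]
tcp_rot: [179.8, -0.0, 78.5]
ft_force: [0.8, -0.1, 0.3]
finger_gap: 43.1
grip_force: 0.0
```

```bash
python3 - <<'E'
from h import *
np.set_printoptions(precision=4,suppress=True)
c=tcp(sense()); R2=RS(94.1,36.5); g=np.array([423.2,314,147.5])+R2[:,2]*(18.7-70)
v=inc(c,(R2,g)); print(v)
for k in range(1,10): print((v*k/9).round(3).tolist())
s3=viewer.snapshot("scene")[:,:,::-1]; d3=viewer.snapshot("side")[:,:,::-1]
for n,i in (("s5",s3),("d5",d3)): cv2.imwrite(f"pics/{n}.png",i)
f=lambda im,x,y: cv2.resize(im[y:y+120,x:x+100],(400,480),interpolation=cv2.INTER_CUBIC)
cv2.imwrite("pics/crop5.png",np.hstack([f(s3,290,150),f(d3,310,190)]))
E
```

```text
[ 0.7716 -0.5196  0.1655  0.0144  0.1008 -0.0417]
[0.086, -0.058, 0.018, 0.002, 0.011, -0.005]
[0.171, -0.115, 0.037, 0.003, 0.022, -0.009]
[0.257, -0.173, 0.055, 0.005, 0.034, -0.014]
[0.343, -0.231, 0.074, 0.006, 0.045, -0.019]
[0.429, -0.289, 0.092, 0.008, 0.056, -0.023]
[0.514, -0.346, 0.11, 0.01, 0.067, -0.028]
[0.6, -0.404, 0.129, 0.011, 0.078, -0.032]
[0.686, -0.462, 0.147, 0.013, 0.09, -0.037]
[0.772, -0.52, 0.166, 0.014, 0.101, -0.042]
```

View pics/crop5.png

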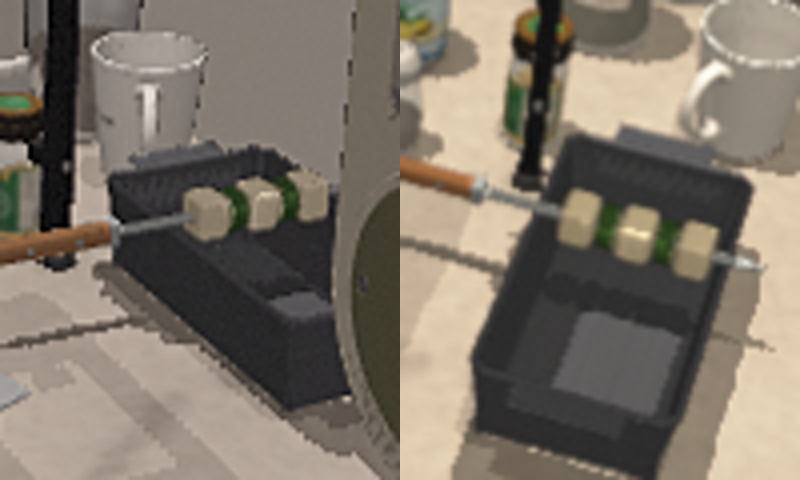

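Skewer b rests across both rims: the side crop shows its food between the walls from (560,215) to (715,250). That uses up my 10 pictures, so from here I'll work from numbers only. Next is the approach to a.

Call:
{"api": "carry_out", "payload": {
  "increments": [0.086, -0.058, 0.018, 0.002, 0.011, -0.005, 0.06, 0.171, -0.115, 0.037, 0.003, 0.022, -0.009, 0.06, 0.257, -0.173, 0.055, 0.005, 0.034, -0.014, 0.06, 0.343, -0.231, 0.074, 0.006, 0.045, -0.019, 0.06, 0.429, -0.289, 0.092, 0.008, 0.056, -0.023, 0.06, 0.514, -0.346, 0.11, 0.01, 0.067, -0.028, 0.06, 0.6, -0.404, 0.129, 0.011, 0.078, -0.032, 0.06, 0.686, -0.462, 0.147, 0.013, 0.09, -0.037, 0.06, 0.772, -0.52, 0.166, 0.0144, 0.1008, -0.0417, 0.06, 0.772, -0.52, 0.166, 0.0144, 0.1008, -0.0417, 0.06]
}}

```text
time: 13.2
tool_pos: [421.0, 284.9, 183.9]
tcp_rot: [-179.3, -36.6, 93.8]
ft_force: [-0.2, 0.0, -0.3]
finger_gap: 45.4
grip_force: 0.0
```

```bash
cat > wa.py <<'E'
from h import *
np.set_printoptions(precision=4,suppress=True)
s=sense(); c=viewer.get_calibration("wrist"); im=viewer.snapshot("wrist")
R,p=tcp(s); print(s['tool_pos'],s['tcp_rot'],s['ft_force'])
m=cv2.inRange(cv2.cvtColor(im,cv2.COLOR_RGB2HSV),(3,120,40),(17,255,255))
n,l,st,ce=cv2.connectedComponentsWithStats(m)
P0=np.array([423.2,314,147.5]); U=RS(94.1,36.5); 
for i in range(1,n):
    if st[i,4]>800:
        ys,xs=np.where(l==i); print(st[i])
        def pt(y,h=0): # axis point: mid column on row y, on plane through axis
            x=xs[abs(ys-y)<=1]; x=(x.min()+x.max())/2; o,d=ray(c,(x,y)); nn=U[:,2]; Q=P0-nn*h
            return o+d*(((Q-o)@nn)/(d@nn))
        a,b=pt(ys.min()+6),pt(min(ys.max()-6,270)); e=pt(ys.min()+2,8)
        print("end",e,"local-to-est",U.T@(e-P0),"axis",np.degrees(np.arctan2(*(a-b)[[1,0]])),"lat a,b",(U.T@(a-P0)),(U.T@(b-P0)))
E
python3 wa.py; python3 -c "
from h import *
np.set_printoptions(precision=4,suppress=True)
R2=RS(94.1,36.5); print(inc(tcp(sense()),(R2,np.array([423.2,314,147.5])+R2[:,2]*18.7)))"
```

```text
[421.0023 284.871  183.8997] [-179.3197  -36.5761   93.8111] [-0.1897  0.0277 -0.3159]
[ 273  165   21  147 2940]
end [420.7834 342.8354 178.8623] local-to-est [41.9141 -0.3488 -8.    ] axis 94.25998973279248 lat a,b [38.7845  0.0257  0.    ] [-17.4725   0.152    0.    ]
[ 0.0042  0.0084  0.1664 -0.001   0.     -0.0006]
```

Call:
{"api": "carry_out", "payload": {
  "increments": [-0.001, 0.004, 0.01, -0.001, 0, -0.0006, 0.06, -0.003, 0.0084, 0.03, -0.001, 0, -0.0006, 0.06, -0.003, 0.0084, 0.06, -0.001, 0, -0.0006, 0.06, -0.003, 0.0084, 0.09, -0.001, 0, -0.0006, 0.06, -0.003, 0.0084, 0.12, -0.001, 0, -0.0006, 0.06, -0.003, 0.0084, 0.145, -0.001, 0, -0.0006, 0.06, -0.003, 0.0084, 0.16, -0.001, 0, -0.0006, 0.06, -0.003, 0.0084, 0.166, -0.001, 0, -0.0006, 0.06, -0.003, 0.0084, 0.166, -0.001, 0, -0.0006, 0.06, -0.003, 0.0084, 0.166, -0.001, 0, -0.0006, 0.06]
}}

```text
time: 14.5
tool_pos: [424.9, 322.6, 133.4]
tcp_rot: [179.7, -36.5, 94.3]
ft_force: [0.8, 0.9, -0.1]
finger_gap: 45.6
grip_force: 0.0
```

```bash
python3 wa.py; python3 - <<'E'
from h import *
R,p=tcp(sense()); U=RS(94.1,36.5); print(U.T@(p-R[:,2]*18.7-np.array([423.2,314,147.5])))
E
```

```text
[424.925  322.5508 133.4397] [179.6667 -36.54    94.2544] [ 0.7871  0.9135 -0.089 ]
[ 251  185   34  193 5768]
end [420.8787 343.9516 179.6811] local-to-est [43.2907 -0.1739 -8.    ] axis 93.92310499495233 lat a,b [40.3673 -0.1152  0.    ] [ 9.9578 -0.1907 -0.    ]
[-1.63005097  2.26999184 -2.42989796]
```

Call:
{"api": "carry_out", "payload": {
  "increments": [-0.005, -0.003, 0.003, 0, 0, 0, 0.06, -0.01, -0.005, 0.005, 0, 0, 0, 0.06, -0.01, -0.005, 0.005, 0, 0, 0, 0.06, -0.01, -0.005, 0.005, 0, 0, 0, -1, -0.01, -0.005, 0.005, 0, 0, 0, -1, -0.01, -0.005, 0.005, 0, 0, 0, -1, -0.01, -0.005, 0.005, 0, 0, 0, -1, -0.01, -0.005, 0.005, 0, 0, 0, -1, -0.01, -0.005, 0.005, 0, 0, 0, -1, -0.01, -0.005, 0.005, 0, 0, 0, -1],
  "force": 100
}}

```text
time: 15.8
tool_pos: [422.8, 320.5, 129.1]
tcp_rot: [179.7, -36.5, 94.2]
ft_force: [0.6, -1.5, 0.2]
finger_gap: 10.5
grip_force: 97.6
```

```bash
python3 - <<'E'
from h import *
np.set_printoptions(precision=4,suppress=True)
c=tcp(sense()); R,p=c; print(inc(c,(R,p+[0,0,150])))
E
```

```text
[ 0.2233  0.0016 -0.3013  0.      0.      0.    ]
```

Call:
{"api": "carry_out", "payload": {
  "increments": [0.015, 0, -0.02, 0, 0, 0, -1, 0.037, 0, -0.05, 0, 0, 0, -1, 0.067, 0, -0.09, 0, 0, 0, -1, 0.097, 0, -0.13, 0, 0, 0, -1, 0.127, 0.001, -0.171, 0, 0, 0, -1, 0.156, 0.001, -0.21, 0, 0, 0, -1, 0.186, 0.001, -0.25, 0, 0, 0, -1, 0.21, 0.0015, -0.282, 0, 0, 0, -1, 0.2235, 0.0015, -0.301, 0, 0, 0, -1, 0.2235, 0.0015, -0.301, 0, 0, 0, -1]
}}

```text
time: 17.05
tool_pos: [423.1, 320.6, 279.7]
tcp_rot: [179.6, -36.5, 94.3]
ft_force: [0.4, -0.2, -2.0]
finger_gap: 10.6
grip_force: 97.5
```

```bash
python3 - <<'E'
from h import *
np.set_printoptions(precision=4,suppress=True)
s=sense(); c=tcp(s); R,p=c; G=p-R[:,2]*18.7
W=viewer.get_calibration("wrist"); im=viewer.snapshot("wrist")
m=cv2.inRange(cv2.cvtColor(im,cv2.COLOR_RGB2HSV),(3,120,40),(17,255,255)); m[:,:220]=0; m[:,330:]=0
ys,xs=np.where(m[:330]>0); y0=ys.min(); x0=xs[ys<y0+6].mean()
o,d=ray(W,(x0,y0)); Q=G-R[:,2]*8; print("end",y0,x0,xs[(ys>255)].mean(),R.T@(o+d*(((Q-o)@R[:,2])/(d@R[:,2]))-G))
t=np.radians(-11.5); X=np.array([np.cos(t),np.sin(t),0]);Y=np.array([-np.sin(t),np.cos(t),0])
R2=RS(78.5,0); g=np.array([507,-198.5,175.])-30*X+145*Y; g=g+R2[:,2]*18.7; v=inc(c,(R2,g)); print(g,v)
for k in range(1,10): print((v*k/9).round(3).tolist())
# b check via side/scene saved: triangulate food ends
S,D=viewer.get_calibration("scene"),viewer.get_calibration("side")
f=lambda q:(290+q[0]/4,150+q[1]/4); dd=lambda q:(310+(q[0]-400)/4,190+q[1]/4)
for q in ((562,213),(716,250),(763,267),(478,188)):
    P=onz(D,dd(q),71)-[507,-198.5,0]; print("b",P@X,P@Y)
E
```

```text
end 174 273.8712871287129 274.4866727941176 [49.6352 -0.2111 -8.    ]
[506.5106 -50.4299 156.3   ] [-0.9394  0.1407 -0.3114 -0.013  -0.101   0.042 ]
[-0.104, 0.016, -0.035, -0.001, -0.011, 0.005]
[-0.209, 0.031, -0.069, -0.003, -0.022, 0.009]
[-0.313, 0.047, -0.104, -0.004, -0.034, 0.014]
[-0.417, 0.063, -0.138, -0.006, -0.045, 0.019]
[-0.522, 0.078, -0.173, -0.007, -0.056, 0.023]
[-0.626, 0.094, -0.208, -0.009, -0.067, 0.028]
[-0.731, 0.109, -0.242, -0.01, -0.079, 0.033]
[-0.835, 0.125, -0.277, -0.012, -0.09, 0.037]
[-0.939, 0.141, -0.311, -0.013, -0.101, 0.042]
b 31.154431356172758 49.57877961003721
b 36.45287615928367 -52.996685749287145
b 32.807772750279796 -84.76059353702807
b 32.718176100719276 108.36178910914616
```

Call:
{"api": "carry_out", "payload": {
  "increments": [-0.104, 0.016, -0.035, -0.001, -0.011, 0.005, -1, -0.209, 0.031, -0.069, -0.003, -0.022, 0.009, -1, -0.313, 0.047, -0.104, -0.004, -0.034, 0.014, -1, -0.417, 0.063, -0.138, -0.006, -0.045, 0.019, -1, -0.522, 0.078, -0.173, -0.007, -0.056, 0.023, -1, -0.626, 0.094, -0.208, -0.009, -0.067, 0.028, -1, -0.731, 0.109, -0.242, -0.01, -0.079, 0.033, -1, -0.835, 0.125, -0.277, -0.012, -0.09, 0.037, -1, -0.939, 0.141, -0.311, -0.013, -0.101, 0.042, -1, -0.939, 0.141, -0.311, -0.013, -0.101, 0.042, -1]
}}

```text
time: 18.35
tool_pos: [505.0, -51.3, 153.1]
tcp_rot: [-179.7, 0.1, 78.4]
ft_force: [0.0, 0.3, -1.1]
finger_gap: 10.1
grip_force: 97.7
```

```bash
python3 - <<'E'
from h import *
np.set_printoptions(precision=4,suppress=True)
s=sense(); c=tcp(s); print(s['tool_pos'],s['tcp_rot'],s['wrist_torque'])
R2=RS(78.5,0)
for z in (58.5,53.5): print(inc(c,(R2,np.array([505.9,-47.8,z]))))
E
```

```text
[505.0147 -51.2694 153.091 ] [-179.7077    0.0803   78.4204] [ 0.1821 -0.0083 -0.0147]
[ 0.0093  0.0016  0.2365 -0.0008  0.0002 -0.0002]
[ 0.0093  0.0017  0.249  -0.0008  0.0002 -0.0002]
```

Call:
{"api": "carry_out", "payload": {
  "increments": [0.005, 0.001, 0.02, 0, 0, 0, -1, 0.0093, 0.0016, 0.05, -0.0008, 0, 0, -1, 0.0093, 0.0016, 0.08, -0.0008, 0, 0, -1, 0.0093, 0.0016, 0.115, -0.0008, 0, 0, -1, 0.0093, 0.0016, 0.15, -0.0008, 0, 0, -1, 0.0093, 0.0016, 0.18, -0.0008, 0, 0, -1, 0.0093, 0.0016, 0.205, -0.0008, 0, 0, -1, 0.0093, 0.0016, 0.223, -0.0008, 0, 0, -1, 0.0093, 0.0016, 0.234, -0.0008, 0, 0, -1, 0.0093, 0.0016, 0.2365, -0.0008, 0, 0, -1]
}}

```text
time: 19.6
tool_pos: [507.4, -46.7, 60.9]
tcp_rot: [179.8, 0.0, 78.5]
ft_force: [0.5, -0.1, -0.9]
finger_gap: 10.4
grip_force: 97.7
```

```bash
cat > chk.py <<'E'
from h import *
np.set_printoptions(precision=1,suppress=True)
D=viewer.get_calibration("side"); im=viewer.snapshot("side"); cv2.imwrite("pics/side_last.png",im[:,:,::-1])
t=np.radians(-11.5); M=np.array([[np.cos(t),np.sin(t)],[-np.sin(t),np.cos(t)]])
h=cv2.cvtColor(im,cv2.COLOR_RGB2HSV)
# food (cream, green) inside tin outline: low dark background; sample cream/green pixels within tin area
poly=np.array([[345,222],[398,232],[384,300],[328,285]],np.int32)
k=np.zeros(h.shape[:2],np.uint8); cv2.fillPoly(k,[poly],255)
m=(((h[...,2]>110)&(h[...,1]>25))|((h[...,0]>35)&(h[...,0]<80)&(h[...,1]>80))).astype(np.uint8)*(k>0)
m=cv2.morphologyEx(m,cv2.MORPH_OPEN,np.ones((4,4),np.uint8)); m=cv2.morphologyEx(m,cv2.MORPH_CLOSE,np.ones((5,5),np.uint8))
n,l,st,ce=cv2.connectedComponentsWithStats(m)
for i in range(1,n):
    if st[i,4]>60:
        P=np.c_[np.where(l==i)[::-1]].astype(np.float32); v=cv2.fitLine(P,cv2.DIST_L2,0,.01,.01).ravel(); tt=(P-v[2:])@v[:2]
        L=[M@(onz(D,v[2:]+q*v[:2],71)[:2]-[507,-198.5]) for q in (tt.min(),tt.max())]
        print(st[i],*L,"mid",(L[0]+L[1])/2)
E
python3 chk.py; python3 -c "
from h import *
s=sense();print(s['tool_pos'],s['tcp_rot'],s['ft_force'])"
```

```text
[ 344  238   46   36 1045] [-6.2 54.6] [ 11.1 -56.2] mid [ 2.5 -0.8]
[381 284   8  17  83] [-128.5  -73.8] [-72.8 -72.1] mid [-100.6  -73. ]
[507.57272628 -46.7524598   61.04646646] [1.79757024e+02 2.49970476e-02 7.85094907e+01] [-1.47874100e-01 -5.91759106e-05 -1.92750614e+00]
```

Call:
{"api": "carry_out", "payload": {
  "increments": [-0.002, -0.002, 0.002, 0, 0, 0, -1, -0.003, -0.004, 0.005, 0, 0, 0, -1, -0.003, -0.004, 0.008, 0, 0, 0, -1, -0.003, -0.004, 0.011, 0, 0, 0, -1, -0.003, -0.004, 0.013, 0, 0, 0, -1, -0.003, -0.004, 0.015, 0, 0, 0, -1, -0.003, -0.004, 0.017, 0, 0, 0, -1, -0.003, -0.004, 0.018, 0, 0, 0, -1, -0.003, -0.004, 0.019, 0, 0, 0, -1, -0.003, -0.004, 0.019, 0, 0, 0, -1]
}}

```text
time: 20.9
tool_pos: [505.8, -47.6, 53.5]
tcp_rot: [179.8, 0.0, 78.5]
ft_force: [-0.5, 0.2, 1.7]
finger_gap: 10.6
grip_force: 97.8
```

Call:
{"api": "carry_out", "payload": {
  "increments": [0, 0, 0.001, 0, 0, 0, -1, 0, 0, 0.001, 0, 0, 0, -1, 0, 0, 0.001, 0, 0, 0, -0.65, 0, 0, 0.001, 0, 0, 0, -0.4, 0, 0, 0.001, 0, 0, 0, -0.2, 0, 0, 0.001, 0, 0, 0, 0, 0, 0, 0.001, 0, 0, 0, 0, 0, 0, 0.001, 0, 0, 0, 0, 0, 0, 0.001, 0, 0, 0, 0, 0, 0, 0.001, 0, 0, 0, 0]
}}

```text
time: 22.15
tool_pos: [505.7, -47.6, 53.0]
tcp_rot: [179.8, 0.0, 78.5]
ft_force: [0.7, 0.4, 0.1]
finger_gap: 43.1
grip_force: 0.0
```

Call:
{"api": "carry_out", "payload": {
  "increments": [0, 0, -0.02, 0, 0, 0, 0, 0, 0, -0.05, 0, 0, 0, 0, 0, 0, -0.1, 0, 0, 0, 0, 0, 0, -0.16, 0, 0, 0, 0, 0, 0, -0.23, 0, 0, 0, 0, 0, 0, -0.31, 0, 0, 0, 0, 0, 0, -0.39, 0, 0, 0, 0, 0, 0, -0.46, 0, 0, 0, 0, 0, 0, -0.5, 0, 0, 0, 0, 0, 0, -0.5, 0, 0, 0, 0]
}}

```text
time: 23.4
tool_pos: [505.7, -47.5, 254.6]
tcp_rot: [179.6, 0.0, 78.5]
ft_force: [0.2, 0.1, -0.6]
finger_gap: 43.0
grip_force: 0.0
```

```bash
python3 chk.py; python3 - <<'E'
from h import *
np.set_printoptions(precision=1,suppress=True)
# handles seen in both fixed views: elevation & height of each
C={n:viewer.get_calibration(n) for n in ("scene","side")}
for n in C:
    im=viewer.snapshot(n); m=cv2.inRange(cv2.cvtColor(im,cv2.COLOR_RGB2HSV),(3,110,50),(16,255,200)); m[:150]=0
    k,l,st,ce=cv2.connectedComponentsWithStats(m)
    for i in range(1,k):
        if st[i,4]>40 and st[i,0]>200:
            P=np.c_[np.where(l==i)[::-1]].astype(np.float32); v=cv2.fitLine(P,cv2.DIST_L2,0,.01,.01).ravel(); t=(P-v[2:])@v[:2]
            a,b=v[2:]+t.min()*v[:2],v[2:]+t.max()*v[:2]
            print(n,st[i],a,b,onz(C[n],a,71),onz(C[n],b,71))
print(sense()['ft_force'],sense()['tool_pos'])
E
```

```text
[344 239  46  38 981] [-14.6  52.6] [  7.6 -57. ] mid [-3.5 -2.2]
[381 284   8  17  81] [-128.4  -74. ] [-72.8 -72.1] mid [-100.6  -73.1]
scene [288 206  30  10 167] [287.6 212.8] [317.1 207.5] [579.5 -18.5  71. ] [ 560.9 -100.1   71. ]
scene [299 215  30  12 170] [298.5 223.8] [328.3 217.3] [515.7  -4.   71. ] [501.2 -86.9  71. ]
side [300 227  28  12 142] [299.6 228.3] [326.9 236.3] [579.2 -14.9  71. ] [561.9 -91.7  71. ]
side [291 242  30  12 149] [290.9 243.2] [319.5 251.3] [516.2  -1.8  71. ] [500.9 -79.3  71. ]
[ 0.3 -0.2 -1.1] [504.2 -47.2 251.5]
```

```bash
python3 -c "
from bench import order
print(order.hand_in())"
```

```text
the job is handed in; nothing more can be done
None
```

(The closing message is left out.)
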